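Shut the drawer with the cup and bolt it

TASK

With your fingertips, gently push the drawer of the little wooden chest that has the steel cup in it fully shut, keeping the cup upright in it, and then push the sliding bolt on top of the chest all the way across to that drawer's side so that the drawer is locked. Leave the drawer with the mandarin open just as it is, and do not lift anything or disturb the other things standing around.

Things in the scene. Friction and masses are not known exactly. Their poses are not given: they have to be found in the camera images.
- chest: low wooden two-drawer chest, fixed, 140 mm deep, 340 mm wide, 117 mm tall. Origin on the worktop below the middle of its front face; x points into the chest (away from the robot), y to its left, z up; turned 0 to 0.35 rad about z. Two drawers side by side, centred at y = +0.095 (left) and -0.095 (right), open towards -x; one holds a steel cup, the other a mandarin
- left_front (a point): point to push on: outer face of the left drawer's front (left and right as seen from the robot), mid-width, 80 mm above the worktop. Plain board 140 mm wide, 11 to 101 mm above the worktop, 12 mm thick; a round dark knob (18 mm wide, 17 mm proud) sits low on it, 32 mm above the worktop. Axes as the chest's; when shut, this point is at x = -0.012, y = +0.095 in the chest's frame
- right_front (a point): point to push on: outer face of the right drawer's front (left and right as seen from the robot), mid-width, 80 mm above the worktop. Plain board 140 mm wide, 11 to 101 mm above the worktop, 12 mm thick; a round dark knob (18 mm wide, 17 mm proud) sits low on it, 32 mm above the worktop. Axes as the chest's; when shut, this point is at x = -0.012, y = -0.095 in the chest's frame
- drawer_left (a joint): value of the left drawer's slide: metres it stands open; 0 = fully shut (front against the chest), stop at 0.10; starts between 0.065 and 0.085. Slides with about 2 N of friction and stays where it is left
- drawer_right (a joint): value of the right drawer's slide: metres it stands open; 0 = fully shut (front against the chest), stop at 0.10; starts between 0.065 and 0.085. Slides with about 2 N of friction and stays where it is left
- bolt_knob (a point): top centre of the sliding bolt's upright round dark knob (18 mm wide, 28 mm tall, top 153 mm above the worktop), 12 mm behind the chest's front face. It rides on a steel rail on the chest's top; rail and end stops lie below 126 mm. A 26 mm wide tab hangs from it, 125 to 85 mm above the worktop and 16 to 20 mm before the front face, and bars a shut drawer it is slid across
- bolt (a joint): slide of the bolt along the chest's y, metres: 0 = middle (between the drawers, neither is locked), +0.055 = stop at the left, in front of the left drawer, -0.055 = stop at the right, in front of the right drawer. Starts within 0.008 of the middle. About 1.5 N of friction, stays where it is left
- cup: small plain steel beaker, 56 mm diameter, 64 mm tall, loose, standing in one of the drawers on its floor (22 mm above the worktop); origin at the centre of its underside, z up
- mandarin: mandarin, about 50 mm, lying loose in the other drawer; origin at its underside
- salt: salt shaker, 44 mm diameter, 90 mm tall, beside the chest's left end, standing on the worktop; origin at the centre of its underside, z up. A bystander
- peg: wooden bag peg, 15 x 72 x 12 mm, lying on the chest's top (117 mm above the worktop) near its back edge; origin at the centre of its underside. A bystander
- mug: spotted white mug, 82 x 114 x 91 mm, standing on the worktop; origin at the centre of its underside, z up. A bystander
- honey: honey jar, 71 mm diameter, 110 mm tall, standing on the worktop; origin at the centre of its underside, z up. A bystander
- mill: wooden pepper mill, 58 mm diameter, 170 mm tall, standing on the worktop; origin at the centre of its underside, z up. A bystander
- tin: short food tin, 76 mm diameter, 58 mm tall, to the right of the chest, standing on the worktop; origin at the centre of its underside, z up. A bystander
- lemon: lemon, 72 x 55 x 56 mm, lying on the worktop at the right; origin at its underside. A bystander

How it is judged (in metres and radians):
On the way, in this order (a step that is already met when the one before it is completed fails the run):
1. the drawer with the cup is fully shut, the bolt not yet across (((y of cup in the frame of chest above 0 m and value of joint drawer_left below 0.004 m) or (y of cup in the frame of chest below 0 m and value of joint drawer_right below 0.004 m))), for 0.2 s.
2. the bolt is across in front of that drawer (((y of cup in the frame of chest above 0 m and value of joint bolt above 0.044 m) or (y of cup in the frame of chest below 0 m and value of joint bolt below -0.044 m))), for 0.2 s.
At the end, for the whole second after the job is handed in: The cup's drawer is within 4 mm of shut, the bolt is at least 44 mm from the middle on that drawer's side, the cup stands upright (within 0.2 rad) and at rest in its drawer, the mandarin lies in its drawer, and that drawer's front is within 15 mm of where it was (((y of cup in the frame of chest above 0 m and value of joint drawer_left below 0.004 m) or (y of cup in the frame of chest below 0 m and value of joint drawer_right below 0.004 m)) and ((y of cup in the frame of chest above 0 m and value of joint bolt above 0.044 m) or (y of cup in the frame of chest below 0 m and value of joint bolt below -0.044 m)) and ((y of cup in the frame of chest above 0 m and distance of right_front from where it was at the start of the episode below 0.015 m) or (y of cup in the frame of chest below 0 m and distance of left_front from where it was at the start of the episode below 0.015 m)) and angle between cup's own z axis and vertical below 0.2 rad and linear speed of cup below 0.02 m/s and height (world z) of cup below 0.035 m and height (world z) of mandarin below 0.085 m); the robot touches nothing.
It fails at once if the cup is lifted or tipped over (height (world z) of cup above 0.05 m or angle between cup's own z axis and vertical above 0.5 rad).
It fails at once if the mandarin is lifted out (height (world z) of mandarin above 0.1 m).
It fails at once if the drawer with the mandarin is moved by more than 15 mm (not ((y of cup in the frame of chest above 0 m and distance of right_front from where it was at the start of the episode below 0.015 m) or (y of cup in the frame of chest below 0 m and distance of left_front from where it was at the start of the episode below 0.015 m))).
It fails at once if the drawer or the bolt is pushed harder than 40 N (contact force between the fingers and chest above 40 N).
It fails at once if a bystander is moved by more than 30 mm (distance of any of mug, honey, salt, peg, mill, tin, lemon from where it was at the start of the episode above 0.03 m).
It also fails if it takes over 48 s, if anything falls off the work surface, if the arm or the gripper's body presses on something with over 40 N, if the wrist force passes 120 N, or if a joint passes its speed limit or range.

ROBOT

A 6-joint arm with a two-finger parallel gripper is mounted at the origin on a cart in front of the work surface, level with it; the furniture and walls round the work are solid. World frame = base frame: x ahead of the robot, y to its left, z up, the work surface at z = 0. Lengths are in m, angles in degrees, forces in N, time in s.
With the tool pointing down it reaches from about 0.4 to 0.825 m from the base axis. Payload 7 kg.
Tool frame: the origin (TCP) lies midway between the tips of the shut fingers; the grasp point (between the pads) lies 19 mm behind it; z points along the fingers, y is the line along which they close (so a half turn about z gives the same grasp; the last joint's range is limited). The gripper opens to 88 mm and grips with 3 to 60 N. Pads are 19 mm wide; open, the fingers measure 130 mm over their backs; the gripper's body (78 mm by 193 mm) begins 47 mm behind the grasp point.
Start: joints at [-51.217, 20.546, 0.682, 0, -70.136, -16.507], TCP at [0.256, -0.625, 0.227] pointing down, gripper open.
Joint ranges: [-176.03, 176.03], [-82.01, 121.73], [-58.28, 71.71], [-173.87, 95.51], [-174.79, -0.11], [-173.66, 173.66]. Speed limits (degrees/s): [136.94, 136.94, 172.46, 180, 180, 180].

INTERFACE

Orientations are given as [roll, pitch, yaw] about the fixed x, y, z axes, in that order (R = Rz(yaw) Ry(pitch) Rx(roll)).
In Python, from plant import ctrl gives the robot as it stands. The module is installed in compiled form; this text tells all that it offers.
- The arm moves only by the tool play_rows, never from a script. Its argument "commands" is a list that holds one entry, the list of rows, each a list of 7 numbers: the turn, a rotation vector about the tool's x, y, z in rad, then the shift along the tool's x, y, z in cm, then the finger opening in cm, from 0 to 8.76. In form: [[[ax, ay, az, x, y, z, grip], ...]]. A call has 1 to 8 rows; each row is the pose to reach, as a shift and turn from the pose commanded when the call began, along the tool's axes at that moment; what a row does not reach only later rows make up. A row lasts 1/12 s, in which the tool goes at most 41.7 mm and 7.16 degrees, less where a joint would pass 70% of its speed; a pose out of reach is approached as far as the arm can. A call with a gripper value outside its range is refused whole. The fingers move at their own pace and stop on an object; the grip force is fixed at half the most. Time passes only in rows, so rows that repeat a pose let the fingers close. It gives the time, the measured TCP pose, the force, the opening and the grip force at its end, in the units of the state.
- ctrl.get_obs(): the state, without advancing time (a new reading comes with each control period).
- ctrl.snapshot(name): name is "scene" or "top" or "wrist"; returns a dict with "color" (400x640x3 uint8, red, green, blue), "camera_matrix" (3x3 intrinsics, pixels), "k1" (the pictures are not rectified: a ray, as slopes to the right and down, at radius r is drawn at 1 + k1 r^2 times it, then the intrinsics apply), "origin" and "rotation" of the camera in the world; the wrist camera has in their place "hand_eye" (4x4, takes a point from camera to tool coordinates, whose origin is the TCP and whose axes are the flange's). Camera axes: x right, y down, z forward; pixel columns grow to the right and rows downward; lengths in m; the calibration is good to about 2 mm. A picture is of the moment at which its call begins: read the wrist's pose just before it. There is no depth.
- ctrl.close_job(): hands the job in; it is judged then, once.
Trained networks look in a picture, given as the dict that the camera call returned (one of the last four; its "shot" number tells which), for a name from the list of things; names that differ only in an ending like _2 or _b are one class to them, and where a whole thing is asked for, a point or a joint stands for the part that bears it (a point fixed in the world has none). Each returns a list of dicts, best first, with "conf" (0 to 1); they miss things now and then, are a little off and sometimes report something else, mostly with a low value. They report only what shows in the picture. A call takes as long as a camera call.
- ctrl.find_in(picture, name): "bbox" ([left, top, width, height] in pixels, round what is visible of it).
The state is a dict: "clock": time; "joint_pos": joint angles; "qvel": joint speeds; "tau": joint torques, N m; "tool_pos": TCP position; "orientation": TCP orientation; "force": force on the tool from outside, world axes, zero at the start; "moment": the same for the moment, N m; "opening": finger opening in m; "gripper_force": force on a finger pad.
Only numpy, scipy, OpenCV 4.12 (cv2) and the standard library are available. Lean on these libraries where they do the work, as an engineer would, in place of code of your own. Each camera call takes 0.05 s, during which the arm holds its last target. There are 200 camera calls.

## Working session

There is one attempt and no reset: what is moved stays moved. The work goes in short steps, Python scripts to look and compute and a tool call to move; the robot and the scene stay as the last step left them, time stands still between calls to the robot, and variables do not carry over. Pictures are saved under pics/ and viewed, at most 10 in all, crops included, and the job is handed in when it is done.

Besides the shell and the picture viewer there is one more tool, called after "Emit:" as name([rows], argument=value, ...), one row to a line, values as JSON. play_rows: Moves the arm, as the interface text tells. Its arguments: {"type":"object","properties":{"commands":{"type":"array","items":{"type":"array","items":{"type":"array","items":{"type":"number"}}}}},"required":["commands"]}

```bash
mkdir -p pics; python3 - <<'E'
from plant import ctrl
import cv2
o=ctrl.get_obs(); print(o)
for n in("scene","top"):
    s=ctrl.snapshot(n); cv2.imwrite(f"pics/{n}0.png",s["color"][:,:,::-1])
    print(n,{k:(v.tolist() if hasattr(v,'tolist') else v) for k,v in s.items() if k!="color"})
    for t in("chest","left_front","right_front","bolt_knob","cup","mandarin","peg","salt","mug","honey","mill","tin","lemon"):
        r=ctrl.find_in(s,t); print(t,[( [round(float(x)) for x in q["bbox"]],round(q["conf"],2)) for q in r[:2]])
E
```

```text
{'clock': 0.0, 'joint_pos': array([-5.12157140e+01,  2.05922714e+01,  6.32882399e-01, -2.06863928e-02,
       -7.01342483e+01, -1.65059224e+01]), 'qvel': array([ 0.08348012, -0.01988678,  0.06775342, -0.03735683, -0.09125274,
        0.13248342]), 'tau': array([ 8.17793098e-04, -5.82723856e+01,  2.93053257e+01,  6.99770093e+00,
        6.81267818e-03, -7.71120222e-05]), 'tool_pos': array([ 0.25567923, -0.62417352,  0.22560468]), 'orientation': array([ 1.79904696e+02, -7.96145900e-03, -1.57728675e+02]), 'force': array([-1.07244035,  1.54608513,  1.1820283 ]), 'moment': array([ 0.04365917, -0.00842943,  0.02245729]), 'gripper_force': 0.0, 'opening': 0.08787205741891622}
scene {'camera_matrix': [[470.306143822814, 0.0, 313.05289055579277], [0.0, 470.306143822814, 200.30816122303702], [0.0, 0.0, 1.0]], 'k1': -0.046086510120627054, 'origin': [-0.16506506541234686, -0.7189588184061192, 1.3180263517651427], 'rotation': [-139.33877558815402, 0.06538891828061652, -42.0767863902646], 'shot': 1}
chest [([272, 200, 102, 60], 0.95)]
left_front [([276, 194, 44, 34], 0.78)]
right_front [([318, 215,
[... 458 characters left out ...]
[0.28264721268046383, 0.036158781028116135, 1.3241798702632135], 'rotation': [-169.3921105898982, -0.14760178961495868, -90.35474856990562], 'shot': 2}
chest [([262, 128, 124, 99], 0.67)]
left_front [([281, 189, 46, 33], 0.59), ([353, 178, 22, 22], 0.35)]
right_front []
bolt_knob [([336, 173, 53, 42], 0.65), ([326, 176, 9, 15], 0.48)]
cup [([354, 179, 21, 20], 0.67)]
mandarin [([292, 199, 15, 14], 0.72)]
peg [([294, 142, 19, 20], 0.64)]
salt [([249, 187, 12, 13], 0.49)]
mug [([169, 193, 38, 30], 0.62)]
honey [([263, 132, 122, 95], 0.73), ([199, 147, 30, 28], 0.63)]
mill [([334, 175, 52, 40], 0.6), ([398, 225, 34, 28], 0.35)]
tin [([398, 224, 33, 28], 0.66)]
lemon [([447, 223, 22, 21], 0.87)]
```

```bash
python3 - <<'E'
import cv2
a=cv2.imread("pics/top0.png")[110:260,240:440]; cv2.imwrite("pics/top0c.png",cv2.resize(a,None,fx=4,fy=4,interpolation=cv2.INTER_CUBIC))
a=cv2.imread("pics/scene0.png"); cv2.imwrite("pics/scene0c.png",a)
E
```

```text
(no output)
```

View pics/top0c.png

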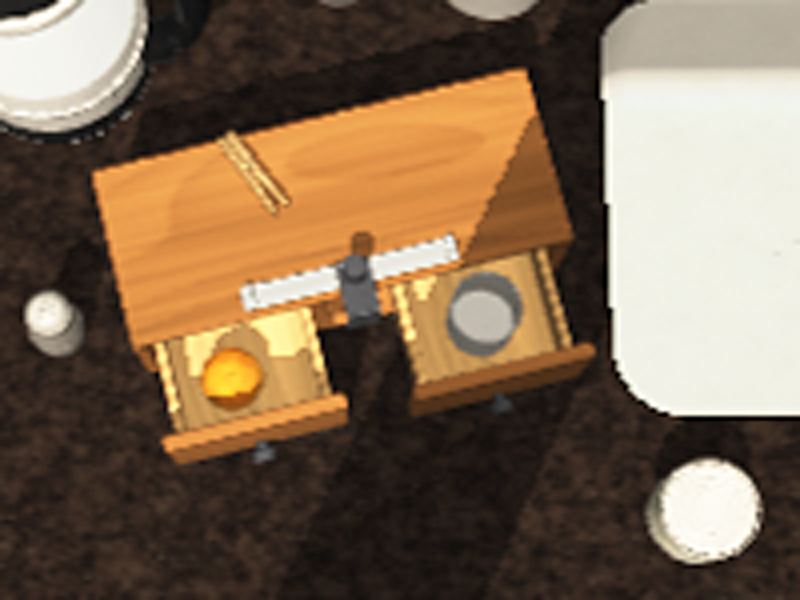

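View pics/scene0.png

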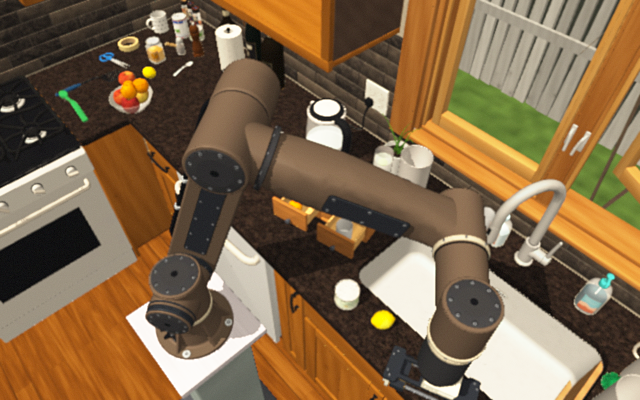

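```bash
cat > h.py <<'E'
import numpy as np
from scipy.spatial.transform import Rotation as R
from scipy.optimize import least_squares
TOP=dict(K=(414.863,324.080,198.294),k1=0.003257,o=np.array([.282647,.036159,1.32418]),r=R.from_euler('xyz',[-169.39211,-.147602,-90.354749],degrees=True))
def ray(c,u,v):
    f,cx,cy=c['K']; d=np.array([(u-cx)/f,(v-cy)/f]); s=d.copy()
    for _ in range(9): s=d/(1+c['k1']*(s@s))
    return c['r'].apply([s[0],s[1],1])
def plane(c,u,v,z):
    d=ray(c,u,v); return c['o']+d*(z-c['o'][2])/d[2]
def crop(u,v,z): return plane(TOP,240+(u-1.5)/4,110+(v-1.5)/4,z)
E
python3 - <<'E'
from h import *
P=np.array([crop(93,172,.117),crop(525,70,.117),crop(572,245,.117),crop(137,350,.117)])
Q=np.array([[.14,.17],[.14,-.17],[0,-.17],[0,.17]])
def T(p,q): 
    c,s=np.cos(p[2]),np.sin(p[2]); return np.array(p[:2])+q@np.array([[c,s],[-s,c]])
f=least_squares(lambda p:(T(p,Q)-P[:,:2]).ravel(),[.6,0,.2]); print(f.x,np.degrees(f.x[2]),f.fun.round(4))
p=f.x; c,s=np.cos(p[2]),np.sin(p[2])
def loc(w): d=w[:2]-p[:2]; return np.array([c*d[0]+s*d[1],-s*d[0]+c*d[1]])
for n,u,v,z in [("Rfront topL",410,402,.101),("Rfront topR",592,347,.101),("Lfront topL",165,440,.101),("Lfront topR",346,398,.101),("knob top",354,266,.153),("cup rim c",484,313,.086),("railL",243,297,.12),("railR",457,246,.12),("salt",50,312,.09),("tin",708,507,.058)]:
    w=crop(u,v,z); print(n,w.round(3),loc(w).round(3))
E
```

```text
[0.55294991 0.01824091 0.23693112] 13.575153168858497 [-0.001   0.0007 -0.0005 -0.0013  0.0015 -0.0026 -0.      0.0032]
Rfront topL [ 0.475 -0.022  0.101] [-0.085 -0.021]
Rfront topR [ 0.516 -0.159  0.101] [-0.077 -0.164]
Lfront topL [0.448 0.16  0.101] [-0.069  0.163]
Lfront topR [0.479 0.026 0.101] [-0.07   0.025]
knob top [0.567 0.02  0.153] [ 0.014 -0.002]
cup rim c [ 0.546 -0.08   0.086] [-0.03  -0.094]
railL [0.552 0.102 0.12 ] [0.019 0.081]
railR [ 0.59  -0.058  0.12 ] [ 0.018 -0.083]
salt [0.548 0.25  0.09 ] [0.05  0.226]
tin [ 0.4   -0.25   0.058] [-0.212 -0.225]
```

```bash
cat >> h.py <<'E'
C=np.array([.55295,.01824]); YAW=.23693
def go(x,y,z,tilt=12,show=True):
    """move to chest-local x,y,z: print rotvec and tool-axis shift in cm"""
    from plant import ctrl
    o=ctrl.get_obs(); Rc=R.from_euler('xyz',o['orientation'],degrees=True)
    A=R.from_euler('z',YAW); t=np.radians(tilt)
    zt=A.apply([np.sin(t),0,-np.cos(t)]); yt=A.apply([0,1,0]); Rt=R.from_matrix(np.c_[np.cross(yt,zt),yt,zt])
    w=np.r_[C,0]+A.apply([x,y,z])
    print('local now',A.inv().apply(o['tool_pos']-np.r_[C,0]).round(4),'F local',A.inv().apply(o['force']).round(1),'t',round(o['clock'],2),'target world',w.round(3))
    print('rot',(Rc.inv()*Rt).as_rotvec().round(3),'shift cm',(Rc.inv().apply(w-o['tool_pos'])*100).round(2))
E
python3 -c "
from h import *
go(-.14,-.113,.227)"
```

```text
local now [-0.4397 -0.5552  0.2265] F local [ 0.1 -0.8 -0.2] t 1.4 target world [ 0.443 -0.124  0.227]
rot [ 0.016 -0.209  0.151] shift cm [-36.31  39.17  -0.05]
```

Emit:
play_rows([
  [[0,0,0.15,-4.5,4.9,0,0],[0,0,0.15,-9,9.8,0,0],[0,0,0.15,-12,13,0,0],[0,0,0.15,-14.5,15.8,0,0],[0,0,0.15,-17,18.5,0,0],[0,0,0.15,-19.5,21,0,0],[0,0,0.15,-22,23.8,0,0],[0,0,0.15,-24,26,0,0]],
])

```text
clock: 2.07
tool_pos: [0.3726, -0.3105, 0.2269]
orientation: [-180.0, 0.0, -166.3]
force: [2.2, 1.2, -0.1]
opening: 0.0402
gripper_force: 0.0
```

```bash
python3 -c "
from h import *
go(-.14,-.113,.18)"
```

```text
local now [-0.2525 -0.2772  0.2269] F local [ 2.5  0.6 -0.1] t 2.07 target world [ 0.443 -0.124  0.18 ]
rot [-0.    -0.209  0.002] shift cm [-11.27  16.41   4.69]
```

Emit:
play_rows([
  [[0,-0.05,0,-2,3,0.5,0],[0,-0.1,0,-4,6,1,0],[0,-0.15,0,-6,9,2,0],[0,-0.21,0,-8,12,3,0],[0,-0.21,0,-10,14.5,4,0],[0,-0.21,0,-11.3,16.4,4.7,0],[0,-0.21,0,-11.3,16.4,4.7,0],[0,-0.21,0,-11.3,16.4,4.7,0]],
])

```text
clock: 2.73
tool_pos: [0.4433, -0.1251, 0.1795]
orientation: [-180.0, 12.0, -166.1]
force: [-0.3, 0.0, 0.3]
opening: 0.0007
gripper_force: 0.0
```

```bash
python3 -c "
from h import *
go(-.14,-.113,.08)
from plant import ctrl;import cv2
s=ctrl.snapshot('top'); a=s['color'][110:260,240:440,::-1]; cv2.imwrite('pics/t1.png',cv2.resize(a,None,fx=4,fy=4,interpolation=cv2.INTER_CUBIC))"
```

```text
local now [-0.1402 -0.1136  0.1795] F local [-0.3  0.1  0.3] t 2.73 target world [ 0.443 -0.124  0.08 ]
rot [0.001 0.    0.005] shift cm [2.05 0.06 9.74]
```

View pics/t1.png

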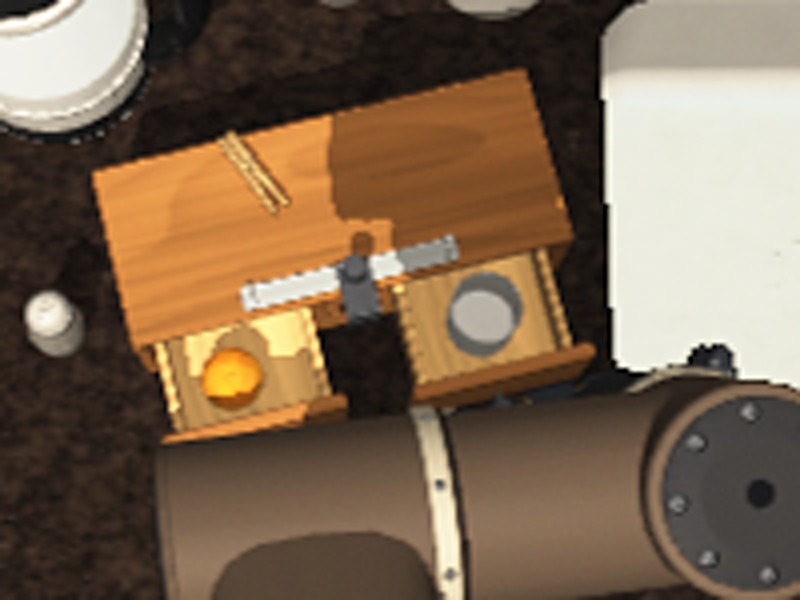

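Emit:
play_rows([
  [[0,0,0,0.4,0,2,0],[0,0,0,0.8,0,4,0],[0,0,0,1.2,0,6,0],[0,0,0,1.7,0,8,0],[0,0,0,2,0,9.7,0],[0,0,0,2,0,9.7,0]],
])

```text
clock: 3.28
tool_pos: [0.4418, -0.1271, 0.0778]
orientation: [179.9, 11.8, -166.5]
force: [-0.1, 0.2, -0.8]
opening: -0.0001
gripper_force: 0.0
```

```bash
python3 -c "
from h import *
go(-.10,-.113,.08)
from plant import ctrl;import cv2
print(ctrl.get_obs()['joint_pos'].round(1))
s=ctrl.snapshot('scene'); a=s['color'][150:300,240:440,::-1]; cv2.imwrite('pics/s1.png',cv2.resize(a,None,fx=4,fy=4,interpolation=cv2.INTER_CUBIC))
s=ctrl.snapshot('wrist');cv2.imwrite('pics/w1.png',s['color'][:,:,::-1])"
```

```text
local now [-0.1422 -0.1152  0.0778] F local [-0.   0.2 -0.8] t 3.28 target world [ 0.482 -0.115  0.08 ]
rot [ 0.001 -0.004 -0.001] shift cm [-4.17  0.23  0.65]
[  7.4   4.  -44.1  -2.6 -30.2 -81.7]
```

View pics/w1.png

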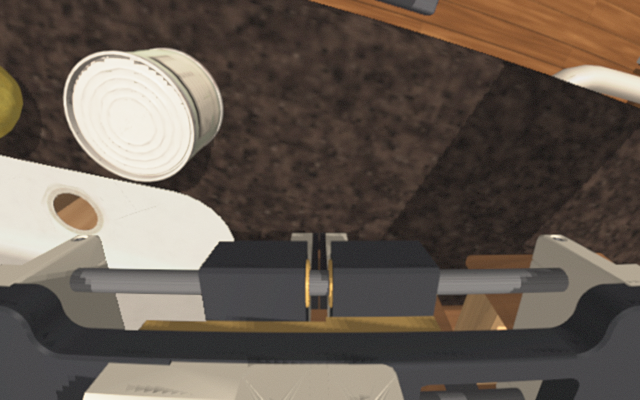

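Emit:
play_rows([
  [[0,0,0,-1,0,0.3,0],[0,0,0,-2,0,0.5,0],[0,0,0,-3,0,0.7,0],[0,0,0,-3.8,0,0.8,0],[0,0,0,-4.3,0,0.9,0],[0,0,0,-4.8,0,1.0,0],[0,0,0,-5.2,0,1.1,0],[0,0,0,-5.6,0,1.2,0]],
])

```text
clock: 4.05
tool_pos: [0.4994, -0.1124, 0.0802]
orientation: [180.0, 12.0, -166.3]
force: [-2.5, -0.9, 1.5]
opening: 0.0006
gripper_force: 1.2
```

```bash
python3 -c "
from h import *
go(-.04,-.113,.08)
from plant import ctrl;import cv2
s=ctrl.snapshot('top'); print(ctrl.find_in(s,'cup')[:1]);a=s['color'][150:240,300:420,::-1]; b=cv2.resize(a,None,fx=4,fy=4,interpolation=cv2.INTER_CUBIC)
s=ctrl.snapshot('scene');a=s['color'][180:280,250:390,::-1];b2=cv2.resize(a,None,fx=4,fy=4,interpolation=cv2.INTER_CUBIC)[:360,:]
import numpy as np
cv2.imwrite('pics/s2.png',cv2.resize(np.hstack([b,b2]),(800,277)))"
```

```text
local now [-0.0828 -0.1145  0.0802] F local [-2.7 -0.3  1.5] t 4.05 target world [ 0.541 -0.101  0.08 ]
rot [ 0.001 -0.     0.002] shift cm [-4.18  0.14  0.91]
[]
```

View pics/s2.png

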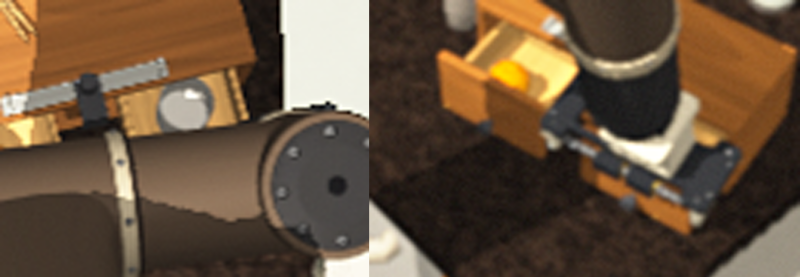

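Emit:
play_rows([
  [[0,0,0,-0.5,0,0.1,0],[0,0,0,-1,0,0.2,0],[0,0,0,-1.5,0,0.3,0],[0,0,0,-2,0,0.4,0],[0,0,0,-2.5,0,0.5,0],[0,0,0,-3,0,0.6,0],[0,0,0,-3.5,0,0.75,0],[0,0,0,-4,0,0.85,0]],
])

```text
clock: 4.87
tool_pos: [0.54, -0.1026, 0.0805]
orientation: [-180.0, 12.0, -166.3]
force: [-2.5, 0.3, -0.5]
opening: 0.0005
gripper_force: 1.2
```

```bash
python3 -c "
from h import *
go(-.022,-.113,.08)"
```

```text
local now [-0.041  -0.1145  0.0805] F local [-2.4  0.9 -0.5] t 4.87 target world [ 0.558 -0.097  0.08 ]
rot [0.    0.001 0.002] shift cm [-1.84  0.14  0.44]
```

Emit:
play_rows([
  [[0,0,0,-0.4,0,0.1,0],[0,0,0,-0.8,0,0.2,0],[0,0,0,-1.1,0,0.25,0],[0,0,0,-1.4,0,0.3,0],[0,0,0,-1.5,0,0.32,0]],
])

```text
clock: 5.28
tool_pos: [0.5547, -0.0991, 0.0805]
orientation: [-180.0, 12.0, -166.3]
force: [-1.7, -0.2, -0.1]
opening: 0.0007
gripper_force: 1.0
```

Emit:
play_rows([
  [[0,0,0,-0.1,0,0.02,0],[0,0,0,-0.2,0,0.04,0],[0,0,0,-0.3,0,0.06,0]],
])

```text
clock: 5.53
tool_pos: [0.5571, -0.0985, 0.0805]
orientation: [180.0, 12.0, -166.3]
force: [-1.9, 0.5, -0.3]
opening: 0.0003
gripper_force: 1.0
```

Creep on until the stop shows in the force.

Emit:
play_rows([
  [[0,0,0,-0.1,0,0.02,0],[0,0,0,-0.2,0,0.04,0],[0,0,0,-0.2,0,0.04,0]],
])

```text
clock: 5.78
tool_pos: [0.5593, -0.098, 0.0805]
orientation: [-180.0, 12.0, -166.3]
force: [-1.0, 0.4, -1.2]
opening: 0.0003
gripper_force: 0.7
```

Emit:
play_rows([
  [[0,0,0,-0.1,0,0.02,0],[0,0,0,-0.15,0,0.03,0],[0,0,0,-0.15,0,0.03,0]],
])

```text
clock: 6.03
tool_pos: [0.5608, -0.0976, 0.0806]
orientation: [-180.0, 12.0, -166.3]
force: [-1.3, 0.0, -1.7]
opening: 0.0007
gripper_force: 0.8
```

Emit:
play_rows([
  [[0,0,0,-0.1,0,0.02,0],[0,0,0,-0.15,0,0.03,0],[0,0,0,-0.15,0,0.03,0]],
])

```text
clock: 6.28
tool_pos: [0.5622, -0.0973, 0.0806]
orientation: [180.0, 12.0, -166.3]
force: [-2.7, -0.4, -0.7]
opening: 0.0006
gripper_force: 0.9
```

```bash
python3 -c "
from h import *
go(-.012,-.113,.08)
from plant import ctrl;import cv2
s=ctrl.snapshot('top'); a=s['color'][140:240,280:400,::-1]; b=cv2.resize(a,None,fx=4,fy=4,interpolation=cv2.INTER_CUBIC)
s=ctrl.snapshot('scene');a=s['color'][180:280,260:380,::-1];b2=cv2.resize(a,None,fx=4,fy=4,interpolation=cv2.INTER_CUBIC)
import numpy as np
cv2.imwrite('pics/s3.png',cv2.resize(np.hstack([b,b2]),(800,333)))"
```

```text
local now [-0.0181 -0.1144  0.0806] F local [-2.7  0.3 -0.7] t 6.28 target world [ 0.568 -0.094  0.08 ]
rot [0.    0.    0.002] shift cm [-0.59  0.14  0.18]
```

View pics/s3.png

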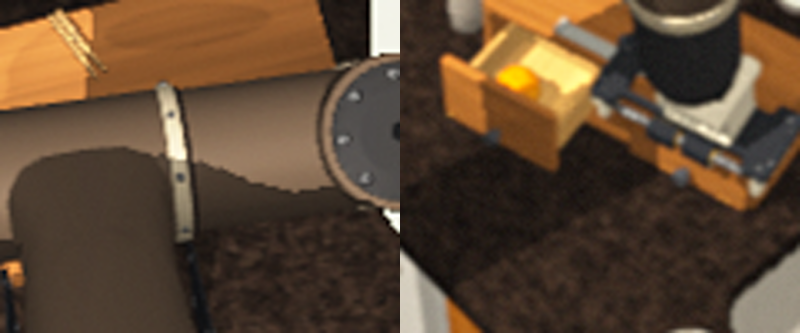

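Emit:
play_rows([
  [[0,0,0,-0.1,0,0.02,0],[0,0,0,-0.2,0,0.04,0],[0,0,0,-0.2,0,0.04,0]],
])

```text
clock: 6.63
tool_pos: [0.5623, -0.0973, 0.0803]
orientation: [180.0, 11.8, -166.3]
force: [-9.3, -1.6, 6.1]
opening: 0.0005
gripper_force: 4.5
```

Emit:
play_rows([
  [[0,0,0,-0.1,0,0.02,0],[0,0,0,-0.15,0,0.03,0],[0,0,0,-0.15,0,0.03,0]],
])

```text
clock: 6.88
tool_pos: [0.5624, -0.0973, 0.0801]
orientation: [180.0, 11.7, -166.4]
force: [-13.5, -2.0, 10.2]
opening: 0.0001
gripper_force: 6.9
```

Emit:
play_rows([
  [[0,0,0,1,0,-0.2,0],[0,0,0,2.5,0,-0.5,0],[0,0,0,4,0,-0.8,0],[0,0,0,4,0,-4,0],[0,0,0,4,0,-8,0],[0,0,0,4,4,-11,0],[0,0,0,4,8,-12,0],[0,0,0,4,8,-12,0]],
])

```text
clock: 7.55
tool_pos: [0.4854, -0.0306, 0.1939]
orientation: [180.0, 12.5, -166.2]
force: [-0.8, -0.2, -0.1]
opening: 0.0003
gripper_force: 0.0
```

```bash
python3 -c "
from h import *
go(.012,.06,.20)
from plant import ctrl;import cv2
s=ctrl.snapshot('top'); 
for n in('bolt_knob','right_front','left_front'):print(n,ctrl.find_in(s,n)[:2])
a=s['color'][140:240,260:380,::-1]; b=cv2.resize(a,None,fx=4,fy=4,interpolation=cv2.INTER_CUBIC)
s=ctrl.snapshot('scene');a=s['color'][180:280,260:380,::-1];b2=cv2.resize(a,None,fx=4,fy=4,interpolation=cv2.INTER_CUBIC)
import numpy as np
cv2.imwrite('pics/s4.png',cv2.resize(np.hstack([b,b2]),(800,333)))"
```

```text
local now [-0.0771 -0.0316  0.1939] F local [-0.8  0.  -0.1] t 7.55 target world [0.551 0.079 0.2  ]
rot [0.001 0.01  0.003] shift cm [-8.86  9.14  1.35]
bolt_knob [{'bbox': [325.2, 172.9, 9.4, 15.8], 'conf': 0.68}, {'bbox': [277.9, 188.4, 41.1, 27.6], 'conf': 0.62}]
right_front [{'bbox': [335.7, 172.0, 46.8, 20.5], 'conf': 0.84}]
left_front [{'bbox': [281.2, 186.4, 36.3, 30.2], 'conf': 0.7}, {'bbox': [154.8, 160.0, 33.2, 28.3], 'conf': 0.4}]
```

View pics/s4.png

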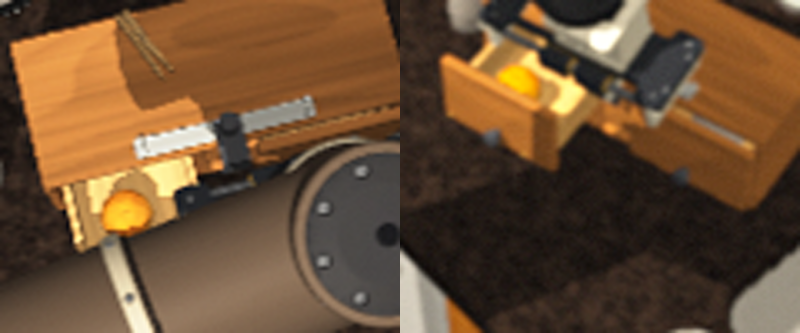

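Emit:
play_rows([
  [[0,0,0,-1,2,0,0],[0,0,0,-2.5,4.5,0.2,0],[0,0,0,-4.5,7,0.5,0],[0,0,0,-6.5,9,0.9,0],[0,0,0,-8.8,9.1,1.3,0],[0,0,0,-8.8,9.1,1.3,0],[0,0,0,-8.8,9.1,1.3,0]],
])

```text
clock: 8.38
tool_pos: [0.5499, 0.0751, 0.1937]
orientation: [-180.0, 11.9, -166.4]
force: [-0.0, -0.9, -0.2]
opening: 0.0004
gripper_force: 0.0
```

```bash
python3 -c "
from h import *
go(.012,.05,.138)"
```

```text
local now [0.0104 0.056  0.1937] F local [-0.2 -0.9 -0.2] t 8.38 target world [0.553 0.07  0.138]
rot [-0.001 -0.002  0.001] shift cm [ 0.99 -0.59  5.48]
```

Emit:
play_rows([
  [[0,0,0,0.4,0,2,0],[0,0,0,0.7,0,4,0],[0,0,0,1,0,5,0],[0,0,0,1,0,5.5,0],[0,0,0,1,-0.6,5.5,0],[0,0,0,1,-1.2,5.5,0],[0,0,0,1,-1.8,5.5,0],[0,0,0,1,-2.4,5.5,0]],
])

```text
clock: 9.05
tool_pos: [0.5571, 0.0519, 0.1404]
orientation: [180.0, 12.1, -166.3]
force: [0.3, -0.7, 0.7]
opening: 0.0005
gripper_force: 0.0
```

```bash
python3 -c "
from h import *
go(.012,-.01,.138)"
```

```text
local now [0.0119 0.0318 0.1404] F local [ 0.1 -0.8  0.7] t 9.05 target world [0.567 0.011 0.138]
rot [0.001 0.002 0.001] shift cm [ 0.05 -4.18  0.23]
```

Emit:
play_rows([
  [[0,0,0,0,-0.6,0.1,0],[0,0,0,0,-1.1,0.2,0],[0,0,0,0,-1.6,0.2,0],[0,0,0,0,-2.1,0.2,0],[0,0,0,0,-2.6,0.2,0],[0,0,0,0,-3.1,0.2,0],[0,0,0,0,-3.6,0.2,0],[0,0,0,0,-4,0.2,0]],
])

```text
clock: 9.72
tool_pos: [0.5665, 0.0135, 0.1375]
orientation: [180.0, 12.0, -166.3]
force: [0.2, 1.9, 0.6]
opening: 0.0002
gripper_force: 0.8
```

```bash
python3 -c "
from h import *
go(.012,-.04,.138)"
```

```text
local now [ 0.0121 -0.0078  0.1375] F local [0.6 1.8 0.6] t 9.72 target world [ 0.574 -0.018  0.138]
rot [0.    0.001 0.002] shift cm [ 0.   -3.22 -0.05]
```

Emit:
play_rows([
  [[0,0,0,0,-0.4,0,0],[0,0,0,0,-0.8,0,0],[0,0,0,0,-1.2,0,0],[0,0,0,0,-1.5,0,0],[0,0,0,0,-1.7,0,0]],
])

```text
clock: 10.13
tool_pos: [0.5704, -0.003, 0.1374]
orientation: [180.0, 12.0, -166.3]
force: [0.5, 1.7, 0.3]
opening: 0.0008
gripper_force: 0.8
```

Emit:
play_rows([
  [[0,0,0,0,-0.15,0,0],[0,0,0,0,-0.3,0,0],[0,0,0,0,-0.3,0,0]],
])

```text
clock: 10.38
tool_pos: [0.5708, -0.0059, 0.1373]
orientation: [-180.0, 12.0, -166.3]
force: [0.6, 0.1, -0.4]
opening: 0.0006
gripper_force: 0.1
```

Emit:
play_rows([
  [[0,0,0,0,-0.15,0,0],[0,0,0,0,-0.3,0,0],[0,0,0,0,-0.3,0,0]],
])

```text
clock: 10.63
tool_pos: [0.5712, -0.0074, 0.1373]
orientation: [179.9, 12.0, -166.3]
force: [-4.5, 9.5, 3.3]
opening: 0.0003
gripper_force: 5.2
```

Emit:
play_rows([
  [[0,0,0,0,0.8,0,0],[0,0,0,0,2,0,0],[0,0,0,0,3,-1,0],[0,0,0,0,3,-4,0],[0,0,0,0,3,-8,0],[0,0,0,0,4,-11,0],[0,0,0,1,5,-14,0],[0,0,0,2,6,-14,0]],
])

```text
clock: 11.3
tool_pos: [0.5117, 0.0387, 0.2766]
orientation: [-180.0, 12.5, -166.3]
force: [-0.3, 0.8, 0.6]
opening: 0.0004
gripper_force: 0.0
```

Emit:
play_rows([
  [[0,0,0,0,3,0,0],[0,0,0,0,6,-2,0],[0,0,0,0,9,-4,0],[0,0,0,0,12,-6,0],[0,0,0,0,15,-6,0],[0,0,0,0,15,-6,0],[0,0,0,0,15,-6,0],[0,0,0,0,15,-6,0]],
])

```text
clock: 11.97
tool_pos: [0.4621, 0.1809, 0.3284]
orientation: [-180.0, 12.0, -166.3]
force: [-0.2, -0.4, -0.6]
opening: 0.0003
gripper_force: 0.0
```

```bash
python3 -c "
from h import *
go(.012,-.04,.138)
from plant import ctrl;import cv2
s=ctrl.snapshot('top'); 
for n in('bolt_knob','right_front','left_front'):print(n,ctrl.find_in(s,n)[:2])
a=s['color'][140:240,260:400,::-1]; b=cv2.resize(a,None,fx=4,fy=4,interpolation=cv2.INTER_CUBIC)
s=ctrl.snapshot('scene');a=s['color'][180:280,260:400,::-1];b2=cv2.resize(a,None,fx=4,fy=4,interpolation=cv2.INTER_CUBIC)
import numpy as np
cv2.imwrite('pics/s5.png',cv2.resize(np.hstack([b,b2]),(800,286)))"
```

```text
local now [-0.0501  0.1794  0.3284] F local [-0.3 -0.4 -0.6] t 11.97 target world [ 0.574 -0.018  0.138]
rot [-0.    -0.     0.003] shift cm [ -2.06 -21.94  19.92]
bolt_knob [{'bbox': [342.5, 171.5, 10.7, 13.4], 'conf': 0.66}]
right_front [{'bbox': [335.1, 172.7, 44.1, 19.9], 'conf': 0.64}]
left_front [{'bbox': [282.2, 186.7, 44.1, 40.6], 'conf': 0.56}, {'bbox': [446.4, 219.8, 23.4, 22.9], 'conf': 0.23}]
```

View pics/s5.png

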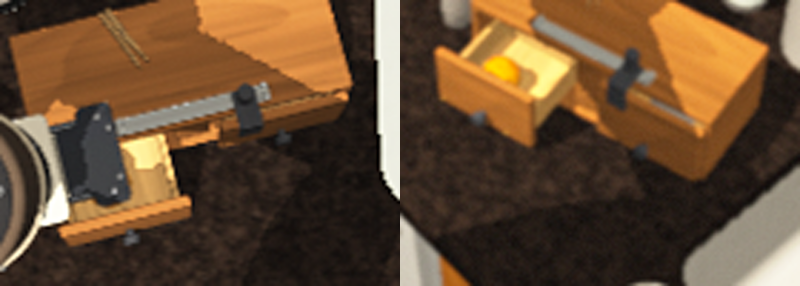

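```bash
python3 -c "
from h import *
w=plane(TOP,345.5,172.5,.153)[:2]-C; print(R.from_euler('z',-YAW).apply([*w,0]))"
```

```text
[ 0.01269404 -0.0536596   0.        ]
```

The bolt measures about -0.054 (its stop is at -0.055), the cup's drawer is shut, the mandarin's drawer has not moved and the arm is clear, so I'm handing in.

```bash
python3 -c "
from plant import ctrl
print(ctrl.close_job())"
```

```text
the job is handed in; nothing more can be done
None
```

The cup's drawer (the right one) is pushed fully shut and the bolt is across in front of it at about 54 mm of its 55 mm travel. The mandarin's drawer looks unmoved in the last pictures. I handed the job in at about 12 s; it returned no verdict, and the cup can't be seen inside the shut drawer, so I couldn't confirm it is still upright.

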